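Bring the colony magnifier over an agar dish

TASK

Stand the agar dish that lies near the green tape roll upright and fully home in the black ring of the white light box, and let go of it. Then push in the brass spring button of the parked magnifier arm and slide the blue outer tube out until the button pops fully through the tube's other hole, so that the lens is locked over the dish. Stop at the click instead of hauling on the button, keep the dish level, and leave the tape, the timer beside the light box and the blue marker where they are.

Things in the scene. Friction and masses are not known exactly. Their poses are not given: they have to be found in the camera images.
- dish_centre (a point): centre, half-way up, of the closed agar dish: a clear round dish with a cream filling, 59 mm across, 15 mm high, about 16 to 30 g, loose on the bench to the right of the light box, near the green tape (not the like dish at the far left). z is the dish's upright axis.
- stage_centre (a point): centre of the round bright top of the white light box (130 x 130 x 21 mm, fixed, roughly under the lens's place), on the surface the dish must stand on, 21 mm above the bench. A black locating ring, 4 mm high, 64 mm inside and 72 mm outside diameter, stands round it. z up.
- magnifier: the fixed magnifier stand (foot, post, horizontal boom), origin on the bench under the boom. Its -y axis points along the boom from the post to the light box, the way the arm slides out; the boom's axis is 125 mm above the bench. The button is on the boom's -x side, 21 mm along +y from the origin; the post stands 175 mm along +y.
- button_base (a point): point on the blue outer tube's side face at the middle of the brass spring button: on the boom's -x side, 13 mm from its axis, 125 mm above the bench; it stays put when the arm slides. Axes as those of magnifier. The button, 9 mm across, stands 4.5 mm proud of this face, with a 4 mm high bevelled dome; a fully popped button has its straight shank in the hole, so the tube is locked.
- lens_arm (a joint): how far the blue outer tube (26 mm square, 2 mm wall, 152 mm long) with the lens has been slid out along the stand's -y axis, m: 0 parked, button in its front hole. The other hole is nearer the post, somewhere between 80 and 125 mm of travel, with about 1 mm of play: found by the button popping out and the tube stopping dead. Hauling on loads the button; it bears 18 N.
- snap_button (a joint): how far the spring button is pressed in, m: 0 fully out, 0.0045 flush with the blue tube's face (about 7 N), about 0.0065 under the tube's wall. Pinched across tube and button it goes about flush; then a pull of 15 to 20 N endways makes its bevel slip under the wall, and the tube slides on with about 7 N of drag. A light grip may slip along the tube.
- lens_centre (a point): centre of the magnifier lens in its white ring, 85 mm across and 16 mm thick, 125 mm above the bench; it moves with the blue tube. When locked it stands over the dish, but not exactly over the stage's centre: the light box is placed by eye.
- tape: roll of green tape, loose bystander lying flat, 78 mm across, 19 mm high, origin at the centre of its underside.
- bench_timer: white bench timer near the front edge by the light box, loose bystander, 64 x 64 x 18 mm, origin at the centre of its underside.
- blue_marker: blue marker pen, loose bystander, 136 mm long, 17 mm thick, origin at the centre of its underside.
There are look-alikes about, which are no part of the job. Leave any brown or purple look-alike of the part that bears dish_centre alone.

How it is judged:
By the outcome, as a careful person would: the job done as asked, in the order asked, and still so for the second after the job is handed in, with the robot touching nothing.
It also fails if it takes over 58 s, if anything falls off the work surface, if the arm or the gripper's body presses on something with over 40 N, if the wrist force passes 120 N, or if a joint passes its speed limit or range.

ROBOT

A 6-joint arm with a two-finger parallel gripper is mounted at the origin on a cart in front of the work surface, level with it; the furniture and walls round the work are solid. World frame = base frame: x ahead of the robot, y to its left, z up, the work surface at z = 0. Lengths are in mm, angles in rad, forces in N, time in s.
With the tool pointing down it reaches from about 325 to 775 mm from the base axis. Payload 5.5 kg.
Tool frame: the origin (TCP) lies midway between the tips of the shut fingers; the grasp point (between the pads) lies 19 mm behind it; z points along the fingers, y is the line along which they close (so a half turn about z gives the same grasp; the last joint's range is limited). The gripper opens to 85 mm and grips with 20 to 120 N. Pads are 22 mm wide; open, the fingers measure 114 mm over their backs; the gripper's body (76 mm by 85 mm) begins 54 mm behind the grasp point. The pads swing forward as they close: fully open they stand 13 mm farther back than shut.
Start: joints at [1.195, 0.091, 1.231, -0, 1.82, -0.057], TCP at [188.061, 569.78, 231.275] pointing down, gripper open.
Joint ranges: [-2.87, 2.87], [-0.86, 2.18], [0.17, 2.46], [-1.51, 4.65], [0.06, 2.69], [-2.65, 2.65]. Speed limits (rad/s): [2.57, 2.57, 3.01, 3.14, 3.14, 3.14].

INTERFACE

Orientations are given as a rotation vector (axis times angle).
In Python, from bench import get_obs, read_camera, camera_info, hand_in gives the robot as it stands. The module is installed in compiled form; this text tells all that it offers.
- The arm moves only by the shell command python3 -m jog 'ROWS'. ROWS is JSON, a list of rows, each an object with "twist": the turn, a rotation vector about the tool's x, y, z in rad, a list of three; "xyz": the shift along the tool's x, y, z in mm, a list of three; "hand": the opening, from -1 (shut) to 1 (fully open). A call has 1 to 5 rows; each row shifts and turns the commanded pose from where the row before left it, along the tool's axes as they then stand; what a row does not reach is not made up. A row lasts 1/10 s, in which the tool goes at most 50 mm and 8.59 degrees, less where a joint would pass 70% of its speed; a pose out of reach is approached as far as the arm can. A call is refused whole if a number of a shift passes 50 or a number of a turn 0.15, either way. A call with a gripper value outside its range is refused whole. The fingers move at their own pace and stop on an object; the grip force is fixed at half the most. Time passes only in rows, so rows that do not move let the fingers close. It gives the time, the measured TCP pose, the force, the opening and the grip force at its end, in the units of the state.
- get_obs(): the state, without advancing time (a new reading comes with each control period).
- read_camera(name): name is "scene" or "top" or "wrist"; returns the picture (400x640x3 uint8, blue, green, red); there is no depth.
- camera_info(name): a dict with "fov_y" (degrees; the focal length in pixels is half the picture's height over the tangent of half this angle, whatever the lens; pixels are square), "cx", "cy" (the principal point, pixels), "D" ([k1, k2, p1, p2, k3] as OpenCV has them; the pictures are not rectified), "R" (3x3) and "t" (3): a world point X has camera coordinates R X + t. Camera axes: x right, y down, z forward; pixel columns grow to the right and rows downward; lengths in mm; the calibration is good to about 2 mm. A picture is of the moment at which its call begins: read the wrist's pose just before it. camera_info takes no time and is no camera call; for the wrist camera it gives the pose at the moment of the call.
- hand_in(): hands the job in; it is judged then, once.
The state is a dict: "time_s": time; "qpos": joint angles; "qd": joint speeds; "tau": joint torques, N m; "tool_pos": TCP position; "orientation": TCP orientation; "ft_force": force on the tool from outside, world axes, zero at the start; "ft_torque": the same for the moment, N m; "finger_gap": finger opening in mm; "grasp_force": force on a finger pad.
Only numpy, scipy, OpenCV 4.12 (cv2) and the standard library are available. Lean on these libraries where they do the work, as an engineer would, in place of code of your own. Each camera call takes 0.05 s, during which the arm holds its last target. There are 200 camera calls.

## Working session

There is one attempt and no reset: what is moved stays moved. The work goes in short steps, Python scripts to look and compute and a shell command to move; the robot and the scene stay as the last step left them, time stands still between calls to the robot, and variables do not carry over. Pictures are saved under pics/ and viewed, at most 10 in all, crops included, and the job is handed in when it is done.

```bash
mkdir -p pics
cat > h.py <<'E'
import numpy as np, cv2
from bench import get_obs, read_camera, camera_info
def K(ci):
    f=200/np.tan(np.radians(ci["fov_y"])/2)
    return np.array([[f,0,ci["cx"]],[0,f,ci["cy"]],[0,0,1.]])
def ray(ci,uv):
    R=np.array(ci["R"]);t=np.array(ci["t"])
    n=cv2.undistortPoints(np.array(uv,float).reshape(-1,1,2),K(ci),np.array(ci["D"],float)).reshape(-1,2)
    d=np.c_[n,np.ones(len(n))]@R
    return -R.T@t,d
def plane(ci,uv,z):
    c,d=ray(ci,uv); return c+d*((z-c[2])/d[:,2])[:,None]
def proj(ci,X):
    r,_=cv2.Rodrigues(np.array(ci["R"],float))
    return cv2.projectPoints(np.array(X,float).reshape(-1,1,3),r,np.array(ci["t"],float),K(ci),np.array(ci["D"],float))[0].reshape(-1,2)
def snap(name,fn):
    ci=camera_info(name); im=read_camera(name); cv2.imwrite("pics/"+fn,im); return ci,im
E
python3 - <<'E'
from h import *
for n in("top","scene"):
    ci,im=snap(n,n+"0.png"); print(n,-np.array(ci["R"]).T@np.array(ci["t"]),ci["fov_y"],ci["D"])
print(get_obs())
E
```

```text
top [ 187.0800778  -176.34354023 1473.16947337] 43.74147241771597 [0.01947979 0.         0.         0.         0.        ]
scene [-120.08842887 -525.44988979  898.27430835] 51.56418456888134 [-0.00898725  0.          0.          0.          0.        ]
{'time_s': 0.1, 'qpos': array([ 1.19527373e+00,  9.17897396e-02,  1.23179400e+00, -1.63560934e-05,
        1.81978034e+00, -5.66960585e-02]), 'qd': array([-0.00205565, -0.00294672, -0.00106159,  0.00079837, -0.00066709,
        0.00022095]), 'tau': array([ 1.85322831e-03, -4.60214710e+01, -4.19218111e+01, -1.69277841e-04,
        1.06366325e-02,  3.54517567e-05]), 'tool_pos': array([187.98267593, 569.52397978, 230.24412229]), 'orientation': array([-4.98641292e-01, -3.10139721e+00,  2.72284713e-03]), 'ft_force': array([ 0.12378356, -0.22368581, -0.21039057]), 'ft_torque': array([ 0.01000436,  0.05385285, -0.00620038]), 'grasp_force': 0.0, 'finger_gap': 85.20072040520728}
```

View pics/top0.png

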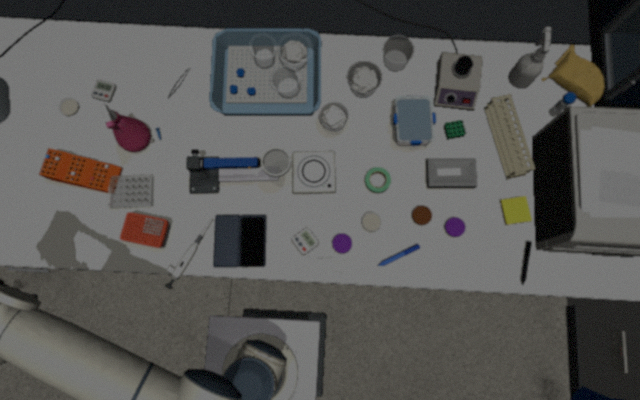

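View pics/scene0.png

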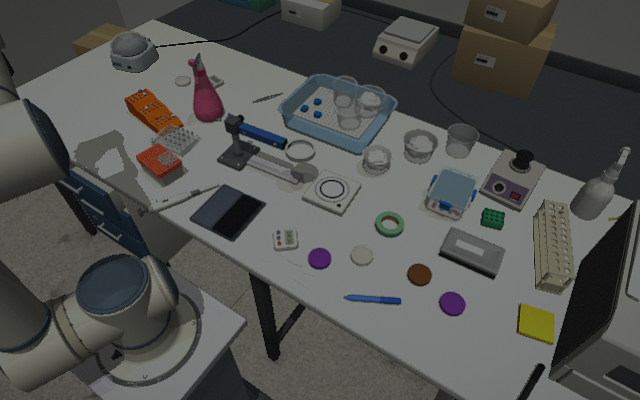

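Run:
```python
from h import *
c1,c2=camera_info("top"),camera_info("scene")
t=cv2.imread("pics/top0.png");s=cv2.imread("pics/scene0.png")
a=cv2.resize(t[130:270,170:410],None,fx=3.3,fy=3.3,interpolation=cv2.INTER_CUBIC)
cv2.imwrite("pics/topc.png",np.clip(a*1.5,0,255).astype(np.uint8))
print("dish",plane(c1,[[371,222]],7.5),plane(c2,[[362,255]],7.5))
print("stage",plane(c1,[[314.5,172.5]],21),plane(c2,[[331.5,188.5]],21))
print("lens",plane(c1,[[276,162.5]],125),plane(c2,[[301,150]],125))
print("tape",plane(c1,[[377,180]],9.5),"post",plane(c1,[[207,170]],0),"tube ends",plane(c1,[[205,163],[259,163]],138))
```

```text
dish [[ 442.02462882 -298.16361487    7.5       ]] [[ 446.64846333 -298.49306218    7.5       ]]
stage [[ 581.84796213 -121.79177561   21.        ]] [[ 590.85105989 -115.15398492   21.        ]]
lens [[576.92324281 -15.83600492 125.        ]] [[583.74274939 -15.50614053 125.        ]]
tape [[ 571.46517871 -311.73282363    9.5       ]] post [[578.01611518 208.43168041   0.        ]] tube ends [[561.21971198 180.00993959 138.        ]
 [569.21277832  29.81473908 138.        ]]
```

View pics/topc.png

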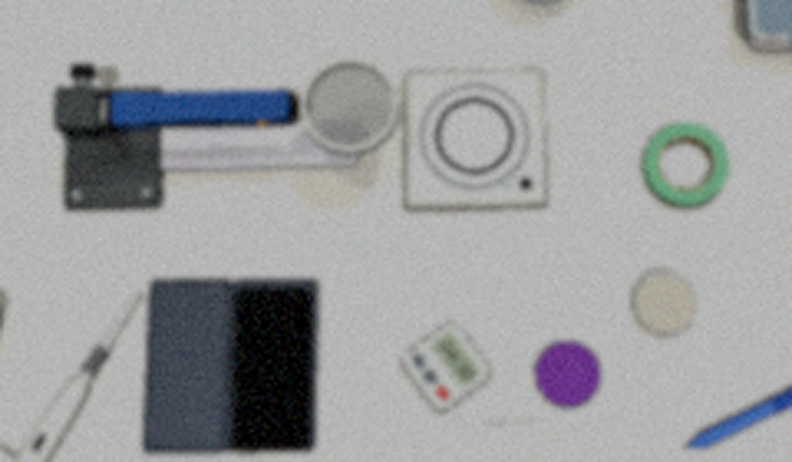

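```bash
python3 -m jog '[{"twist":[0,0,0.15],"xyz":[0,0,0],"hand":1},{"twist":[0,0,0.15],"xyz":[0,0,0],"hand":1},{"twist":[0,0,0.15],"xyz":[0,0,0],"hand":1},{"twist":[0,0,0.15],"xyz":[0,0,0],"hand":1},{"twist":[0,0,0.15],"xyz":[0,0,0],"hand":1}]'
python3 -m jog '[{"twist":[0,0,0.15],"xyz":[0,0,0],"hand":1},{"twist":[0,0,0.15],"xyz":[0,0,0],"hand":1},{"twist":[0,0,0.15],"xyz":[0,0,0],"hand":1},{"twist":[0,0,0.05],"xyz":[0,0,0],"hand":1}]'
python3 -m jog '[{"twist":[0,0,0],"xyz":[-43,25,0],"hand":1},{"twist":[0,0,0],"xyz":[-43,25,0],"hand":1}]'
```

```text
time_s: 0.6
tool_pos: [188.0, 569.6, 230.6]
orientation: [1.608, 2.698, -0.002]
ft_force: [0.4, -0.1, 0.0]
finger_gap: 85.8
grasp_force: 0.0
time_s: 1.0
tool_pos: [188.0, 569.6, 230.6]
orientation: [2.224, 2.218, -0.002]
ft_force: [-0.1, 0.1, 0.1]
finger_gap: 85.2
grasp_force: 0.0
time_s: 1.2
tool_pos: [238.0, 483.2, 229.5]
orientation: [2.216, 2.226, -0.004]
ft_force: [1.5, 0.1, 1.2]
finger_gap: 85.2
grasp_force: 0.0
```

```bash
python3 -m jog '[{"twist":[0,0,0],"xyz":[-43,25,0],"hand":1},{"twist":[0,0,0],"xyz":[-43,25,0],"hand":1},{"twist":[0,0,0],"xyz":[-43,25,0],"hand":1},{"twist":[0,0,0],"xyz":[-43,25,0],"hand":1},{"twist":[0,0,0],"xyz":[-43,25,0],"hand":1}]'
python3 -m jog '[{"twist":[0,0,0],"xyz":[-43,25,0],"hand":1},{"twist":[0,0,0],"xyz":[-43,25,0],"hand":1},{"twist":[0,0,0],"xyz":[-43,25,0],"hand":1},{"twist":[0,0,0],"xyz":[-48,0,0],"hand":1},{"twist":[0,0,0],"xyz":[-48,0,0],"hand":1}]' | head -2
python3 -m jog '[{"twist":[0,0,0],"xyz":[-48,0,0],"hand":1},{"twist":[0,0,0],"xyz":[-48,0,0],"hand":1},{"twist":[0,0,0],"xyz":[-48,0,0],"hand":1},{"twist":[0,0,0],"xyz":[-48,0,0],"hand":1},{"twist":[0,0,0],"xyz":[-48,0,0],"hand":1}]' | head -2
python3 -m jog '[{"twist":[0,0,0],"xyz":[-48,0,0],"hand":1},{"twist":[0,0,0],"xyz":[-48,0,0],"hand":1},{"twist":[0,0,0],"xyz":[0,5,20],"hand":1}]'
python3 - <<'E'
from h import *
ci,im=snap("wrist","w1.png"); print(-np.array(ci["R"]).T@np.array(ci["t"]),ci["R"],get_obs()["tool_pos"],get_obs()["qpos"])
print(proj(ci,[[444,-298,7.5],[586,-121,21]]))
cv2.imwrite("pics/w1b.png",np.clip(im*1.6,0,255).astype(np.uint8))
E
```

```text
time_s: 1.7
tool_pos: [364.1, 267.3, 231.0]
orientation: [2.219, 2.224, -0.0]
ft_force: [1.2, 0.6, 0.7]
finger_gap: 85.2
grasp_force: 0.0
time_s: 2.2
tool_pos: [439.0, 42.3, 230.5]
time_s: 2.7
tool_pos: [439.0, -197.6, 231.0]
time_s: 3.0
tool_pos: [444.0, -297.4, 212.4]
orientation: [2.224, 2.214, -0.002]
ft_force: [0.0, 1.0, -1.1]
finger_gap: 85.3
grasp_force: 0.0
[ 442.66771425 -216.7232194   354.1531527 ] [[ 9.99989081e-01 -4.64291713e-03  5.30383485e-04]
 [-4.57360598e-03 -9.49074880e-01  3.15017387e-01]
 [-9.59225983e-04 -3.15016374e-01 -9.49085752e-01]] [ 443.96339177 -294.01447705  206.84124292] [-6.48795895e-01 -9.01390713e-02  1.45517806e+00 -5.82175774e-05
  1.78116042e+00 -6.46368422e-01]
[[326.67987804 164.73104183]
 [499.62671882 -43.71995412]]
```

View pics/w1b.png

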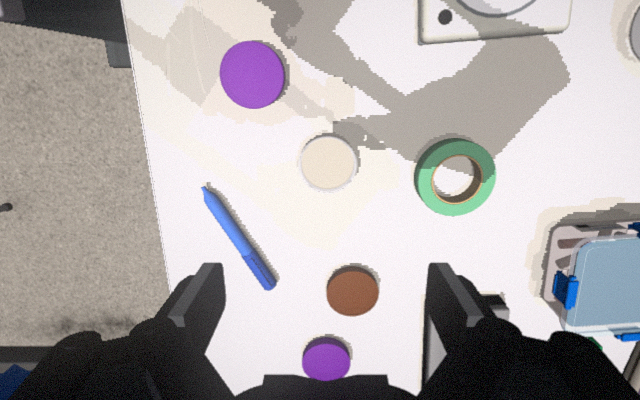

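Run:
```python
from h import *
ci=camera_info("wrist"); im=cv2.imread("pics/w1.png")
h=cv2.cvtColor(im,cv2.COLOR_BGR2HSV)
roi=h[125:200,290:370]; print(h[161,328],h[220,330],h[135,328],h[190,328],h[185,340])
m=((h[...,1]>25)&(h[...,0]<35)).astype(np.uint8); m[:128]=0;m[198:]=0;m[:,:296]=0;m[:,362:]=0
m=cv2.morphologyEx(m,cv2.MORPH_OPEN,np.ones((3,3)))
n,l,s,c=cv2.connectedComponentsWithStats(m); i=1+np.argmax(s[1:,4]); print(s[i],c[i])
b=s[i]; p=[[b[0]+b[2]/2,b[1]+b[3]/2],c[i]]
print(plane(ci,p,13),plane(ci,p,7.5)); print(plane(ci,[[b[0],c[i][1]],[b[0]+b[2],c[i][1]]],13))
print(get_obs()["tool_pos"])
```

```text
[ 18  29 150] [ 20  15 156] [170  18  84] [173   7 143] [ 18  24 139]
[ 302  139   51   50 1821] [327.88962109 163.50302032]
[[ 443.68074463 -290.0602014    13.        ]
 [ 444.06219932 -289.56448213   13.        ]] [[ 443.68876381 -291.3004859     7.5       ]
 [ 444.07646026 -290.79665515    7.5       ]]
[[ 418.72569346 -289.52368252   13.        ]
 [ 468.61918925 -289.60259125   13.        ]]
[ 443.96339177 -294.01447705  206.84124292]
```

```bash
cat > d.py <<'E'
from h import *
ci,im=snap("wrist","w2.png")
h=cv2.cvtColor(im,cv2.COLOR_BGR2HSV)
m=((h[...,1]>25)&(h[...,0]<35)).astype(np.uint8); m[:125]=0;m[198:]=0;m[:,:296]=0;m[:,362:]=0
m=cv2.morphologyEx(m,cv2.MORPH_OPEN,np.ones((3,3)))
n,l,s,c=cv2.connectedComponentsWithStats(m); b=s[1+np.argmax(s[1:,4])]
p=[[b[0]+b[2]/2,b[1]+b[3]/2]]; print(b,plane(ci,p,10),get_obs()["tool_pos"])
E
python3 d.py
```

```text
[ 303  145   52   50 1836] [[ 445.17065251 -296.81987909   10.        ]] [ 443.63337632 -292.23159141  207.40607441]
```

```bash
python3 -m jog '[{"twist":[0,0,0],"xyz":[-5,1,40],"hand":1},{"twist":[0,0,0],"xyz":[0,0,45],"hand":1},{"twist":[0,0,0],"xyz":[0,0,45],"hand":1},{"twist":[0,0,0],"xyz":[0,0,40],"hand":1},{"twist":[0,0,0],"xyz":[0,0,20],"hand":1}]'
python3 -m jog '[{"twist":[0,0,0],"xyz":[0,0,5],"hand":1},{"twist":[0,0,0],"xyz":[0,0,0],"hand":1},{"twist":[0,0,0],"xyz":[0,0,0],"hand":1}]'
```

```text
time_s: 3.6
tool_pos: [444.1, -294.1, 17.3]
orientation: [-2.213, -2.221, 0.001]
ft_force: [-0.5, 0.8, 0.5]
finger_gap: 85.1
grasp_force: 0.0
time_s: 3.9
tool_pos: [446.9, -297.0, 18.5]
orientation: [2.216, 2.222, 0.001]
ft_force: [0.0, -0.4, 0.6]
finger_gap: 85.5
grasp_force: 0.0
```

```bash
python3 -m jog '[{"twist":[0,0,0],"xyz":[0,0,8],"hand":1},{"twist":[0,0,0],"xyz":[0,0,8],"hand":1},{"twist":[0,0,0],"xyz":[0,0,0],"hand":1}]'
python3 -m jog '[{"twist":[0,0,0],"xyz":[0,0,0],"hand":0},{"twist":[0,0,0],"xyz":[0,0,0],"hand":0},{"twist":[0,0,0],"xyz":[0,0,0],"hand":0},{"twist":[0,0,0],"xyz":[0,0,0],"hand":0},{"twist":[0,0,0],"xyz":[0,0,0],"hand":0}]'
python3 - <<'E'
from h import *
snap("wrist","w3.png")
print([get_obs()["tool_pos"]])
E
```

```text
time_s: 4.2
tool_pos: [445.2, -296.3, -0.9]
orientation: [-2.218, -2.222, 0.0]
ft_force: [-0.2, 0.0, -0.7]
finger_gap: 85.5
grasp_force: 0.0
time_s: 4.7
tool_pos: [446.3, -297.2, 1.3]
orientation: [2.218, 2.222, 0.0]
ft_force: [-0.4, 0.5, 5.7]
finger_gap: 53.2
grasp_force: 63.2
[array([ 446.3040541 , -297.10457504,    1.19705612])]
```

View pics/w3.png

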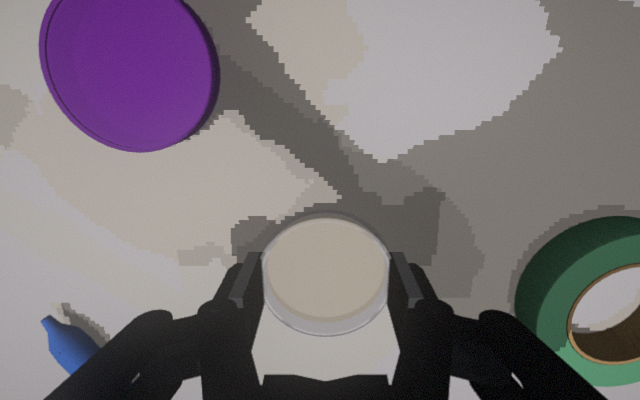

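Run:
```python
from h import *
ci=camera_info("wrist")
print(plane(ci,[[325,212],[325,322],[263,265],[388,265]],13), plane(ci,[[325,336]],0))
a=get_obs()["tool_pos"]
for g in (0,-26.5,26.5): print(proj(ci,[a+np.array([g,-11,6]),a+np.array([g,11,6]),a+np.array([g,-11,20]),a+np.array([g,11,20])]).round().tolist())
im=cv2.imread("pics/w3.png")[190:360,220:430]
cv2.imwrite("pics/w3c.png",cv2.resize(im,None,fx=3.5,fy=3.5,interpolation=cv2.INTER_CUBIC))
```

```text
[[ 444.53092641 -266.18592898   13.        ]
 [ 444.6163684  -318.31936583   13.        ]
 [ 418.64962701 -289.90306205   13.        ]
 [ 470.91158399 -289.81948088   13.        ]] [[ 444.64494966 -336.7362642     0.        ]]
[[329.0, 295.0], [329.0, 251.0], [329.0, 314.0], [329.0, 267.0]]
[[270.0, 295.0], [267.0, 250.0], [265.0, 314.0], [262.0, 267.0]]
[[388.0, 295.0], [391.0, 251.0], [393.0, 314.0], [397.0, 267.0]]
```

View pics/w3c.png

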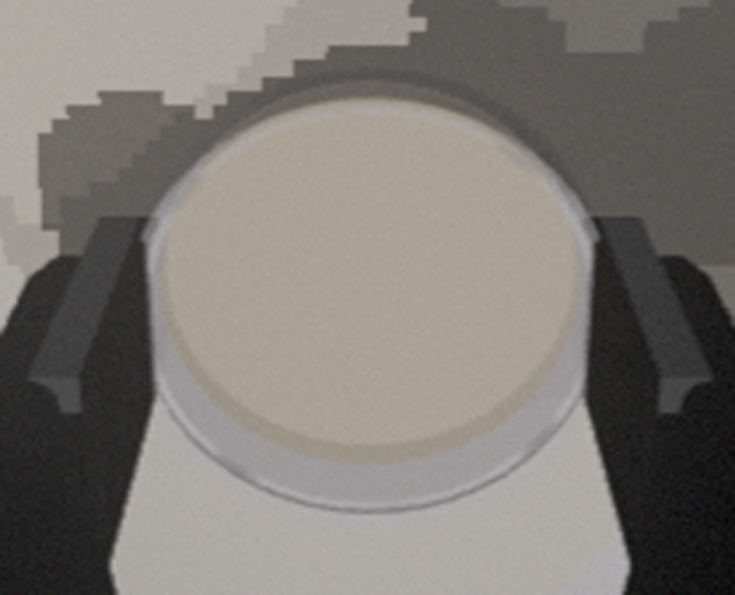

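```bash
python3 -m jog '[{"twist":[0,0,0],"xyz":[0,0,0],"hand":0.6},{"twist":[0,0,0],"xyz":[0,0,0],"hand":0.6},{"twist":[0,0,0],"xyz":[0,0,0],"hand":0.6}]'
python3 -m jog '[{"twist":[0,0,0],"xyz":[0,0,-6],"hand":0.6},{"twist":[0,0,0],"xyz":[0,0,0],"hand":0.6}]'
python3 -m jog '[{"twist":[0,0,0],"xyz":[0,0,0],"hand":0},{"twist":[0,0,0],"xyz":[0,0,0],"hand":0},{"twist":[0,0,0],"xyz":[0,0,0],"hand":0},{"twist":[0,0,0],"xyz":[0,0,0],"hand":0}]'
```

```text
time_s: 5.05
tool_pos: [445.4, -296.4, -0.4]
orientation: [-2.218, -2.223, 0.0]
ft_force: [0.2, -0.3, -0.2]
finger_gap: 68.5
grasp_force: 0.0
time_s: 5.25
tool_pos: [446.2, -297.0, 7.1]
orientation: [2.218, 2.223, 0.0]
ft_force: [-0.2, -0.0, 0.2]
finger_gap: 68.4
grasp_force: 0.0
time_s: 5.65
tool_pos: [446.2, -297.0, 7.6]
orientation: [2.218, 2.223, 0.0]
ft_force: [-2.3, 1.3, 6.5]
finger_gap: 51.1
grasp_force: 61.2
```

```bash
python3 -m jog '[{"twist":[0,0,0],"xyz":[0,0,-10],"hand":0},{"twist":[0,0,0],"xyz":[0,0,-20],"hand":0},{"twist":[0,0,0],"xyz":[0,0,-30],"hand":0},{"twist":[0,0,0],"xyz":[0,0,-30],"hand":0},{"twist":[0,0,0],"xyz":[0,0,-20],"hand":0}]'
python3 -m jog '[{"twist":[0,0,0],"xyz":[20,16,0],"hand":0},{"twist":[0,0,0],"xyz":[35,28,0],"hand":0},{"twist":[0,0,0],"xyz":[38,30,0],"hand":0},{"twist":[0,0,0],"xyz":[35,28,0],"hand":0},{"twist":[0,0,0],"xyz":[35,28,0],"hand":0}]'
python3 -m jog '[{"twist":[0,0,0],"xyz":[13,10,0],"hand":0},{"twist":[0,0,0],"xyz":[0,0,0],"hand":0},{"twist":[0,0,0],"xyz":[0,0,0],"hand":0},{"twist":[0,0,0],"xyz":[0,0,0],"hand":0}]'
python3 - <<'E'
from h import *
ci,im=snap("wrist","w4.png"); print(get_obs()["tool_pos"],proj(ci,[[586,-121,21]]))
E
```

```text
time_s: 6.15
tool_pos: [446.3, -297.1, 119.3]
orientation: [2.217, 2.222, 0.001]
ft_force: [0.3, -1.1, 1.2]
finger_gap: 51.3
grasp_force: 62.3
time_s: 6.65
tool_pos: [576.4, -131.9, 116.8]
orientation: [2.219, 2.223, 0.0]
ft_force: [0.1, -0.1, 0.7]
finger_gap: 50.8
grasp_force: 62.3
time_s: 7.05
tool_pos: [584.7, -121.8, 116.4]
orientation: [2.221, 2.222, -0.001]
ft_force: [-0.3, 0.1, -0.4]
finger_gap: 51.1
grasp_force: 62.4
[ 584.75364146 -121.85044228  116.43882273] [[329.42395914 198.40896223]]
```

View pics/w4.png

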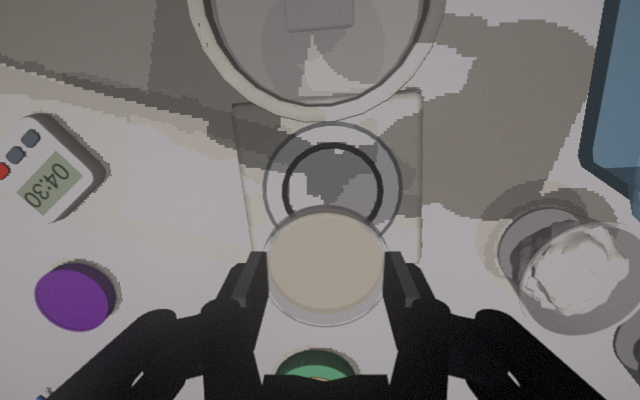

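Run:
```python
from h import *
ci=camera_info("wrist"); im=cv2.imread("pics/w4.png"); g=cv2.GaussianBlur(im,(3,3),0).max(2)
m=(g<55).astype(np.uint8); m[:135]=0; m[212:]=0; m[:,:272]=0; m[:,395:]=0
n,l,s,c=cv2.connectedComponentsWithStats(m); i=1+np.argmax(s[1:,4]); print(s[i])
v,u=np.nonzero(l==i); P=plane(ci,np.c_[u,v],25)[:,:2]
A=np.c_[2*P,np.ones(len(P))]; q=np.linalg.lstsq(A,(P**2).sum(1),rcond=None)[0]
r=np.sqrt(q[2]+q[0]**2+q[1]**2); d=np.hypot(*(P-q[:2]).T); print("ring",q[:2],r,d.min(),d.max(),len(P))
print("dish",plane(ci,[[326,207]],124.5),plane(ci,[[326,326]],109.5),plane(ci,[[326,315]],124.5),plane(ci,[[267,265],[385,265]],124.5))
print(get_obs()["tool_pos"])
c1=camera_info("top");print(plane(c1,[[313.6,170.9]],25))
```

```text
[284 143  99  69 730]
ring [ 587.86749972 -115.32490362] 33.22513237167338 31.436295095792268 34.77053681582356 730
dish [[583.44921908 -90.1419644  124.5       ]] [[ 583.51170955 -160.01686156  109.5       ]] [[ 583.48338413 -142.12550091  124.5       ]] [[ 558.09066484 -116.6698451   124.5       ]
 [ 608.83185862 -116.64188233  124.5       ]]
[ 584.75364146 -121.85044228  116.43882273]
[[ 585.59466267 -118.94848298   25.        ]]
```

```bash
python3 -m jog '[{"twist":[0,0,0],"xyz":[3,3,15],"hand":0},{"twist":[0,0,0],"xyz":[0,0,20],"hand":0},{"twist":[0,0,0],"xyz":[0,0,20],"hand":0},{"twist":[0,0,0],"xyz":[0,0,12],"hand":0},{"twist":[0,0,0],"xyz":[0,0,0],"hand":0}]'
python3 -m jog '[{"twist":[0,0,0],"xyz":[0,0,0],"hand":0},{"twist":[0,0,0],"xyz":[0,0,0],"hand":0},{"twist":[0,0,0],"xyz":[0,0,0],"hand":0}]'
python3 - <<'E'
from h import *
ci,im=snap("wrist","w5.png"); o=get_obs(); print(o["tool_pos"],o["ft_force"],proj(ci,[[587,-117,25]]))
im=im[130:370,180:480]
cv2.imwrite("pics/w5c.png",cv2.resize(np.clip(im*1.3,0,255).astype(np.uint8),None,fx=2.5,fy=2.5,interpolation=cv2.INTER_CUBIC))
E
```

```text
time_s: 7.6
tool_pos: [586.6, -117.4, 46.0]
orientation: [-2.217, -2.22, 0.004]
ft_force: [0.3, -0.5, -0.4]
finger_gap: 50.6
grasp_force: 62.4
time_s: 7.9
tool_pos: [589.2, -117.7, 50.7]
orientation: [2.218, 2.222, 0.002]
ft_force: [-0.4, -0.2, -0.3]
finger_gap: 51.1
grasp_force: 62.4
[ 589.06262615 -117.60090125   50.51327482] [ 0.71476392 -0.08312482  0.7093651 ] [[324.13749674 240.75334766]]
```

View pics/w5c.png

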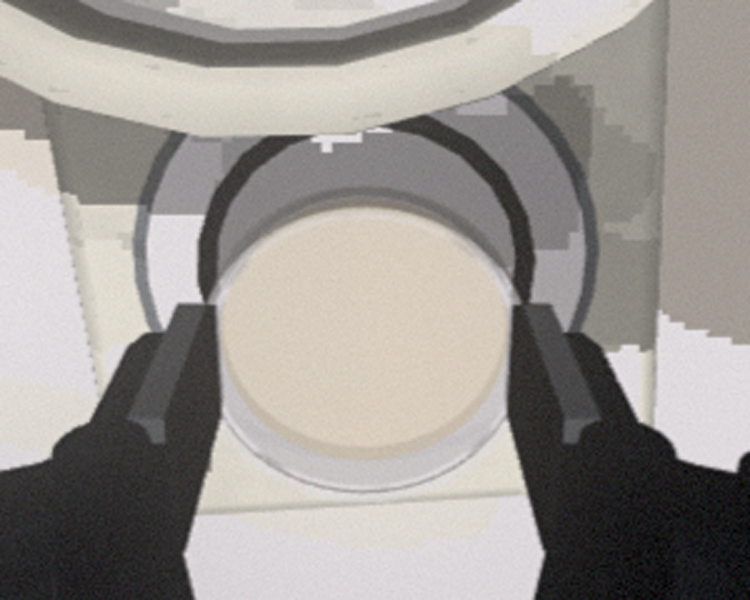

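Run:
```python
from h import *
ci=camera_info("wrist"); im=cv2.imread("pics/w5.png"); g=cv2.GaussianBlur(im,(3,3),0).max(2)
m=(g<62).astype(np.uint8); m[:178]=0; m[248:]=0; m[:,:252]=0; m[:,400:]=0
n,l,s,c=cv2.connectedComponentsWithStats(m)
k=[i for i in range(1,n) if s[i,4]>150]; print(s[k])
v,u=np.nonzero(np.isin(l,k)); P=plane(ci,np.c_[u,v],25)[:,:2]
for _ in range(3):
    A=np.c_[2*P,np.ones(len(P))]; q=np.linalg.lstsq(A,(P**2).sum(1),rcond=None)[0]
    r=np.sqrt(q[2]+q[0]**2+q[1]**2); d=np.hypot(*(P-q[:2]).T); print("ring",q[:2],r,d.min(),d.max(),len(P)); P=P[abs(d-r)<3]
f=lambda x,y:[180+x/2.5,130+y/2.5]
for zt in (57,60): print("dish",plane(ci,[f(364,204),f(364,492)],zt),plane(ci,[f(217,330),f(512,330)],zt-3)[:,0])
print(get_obs()["tool_pos"])
```

```text
[[337 178  57  70 645]
 [260 185  40  63 467]]
ring [ 587.82450091 -115.03687599] 33.165650050830145 31.086488439607905 35.183520506086026 1112
ring [ 587.82450091 -115.03687599] 33.165650050830145 31.086488439607905 35.183520506086026 1112
ring [ 587.82450091 -115.03687599] 33.165650050830145 31.086488439607905 35.183520506086026 1112
dish [[ 587.5288724   -88.45687335   57.        ]
 [ 587.65354153 -145.51584406   57.        ]] [561.52838069 613.83779706]
dish [[ 587.52012063  -87.32590638   60.        ]
 [ 587.64203032 -143.12192864   60.        ]] [562.08285341 613.25952078]
[ 589.06262615 -117.60090125   50.51327482]
```

```bash
python3 -m jog '[{"twist":[0,0,0],"xyz":[0.5,0,8],"hand":0},{"twist":[0,0,0],"xyz":[0,0,6],"hand":0},{"twist":[0,0,0],"xyz":[0,0,2],"hand":0},{"twist":[0,0,0],"xyz":[0,0,0],"hand":0},{"twist":[0,0,0],"xyz":[0,0,0],"hand":0}]'
python3 -m jog '[{"twist":[0,0,0],"xyz":[0,0,1],"hand":0},{"twist":[0,0,0],"xyz":[0,0,1],"hand":0},{"twist":[0,0,0],"xyz":[0,0,0],"hand":0},{"twist":[0,0,0],"xyz":[0,0,0],"hand":0}]'
```

```text
time_s: 8.45
tool_pos: [588.4, -116.9, 33.1]
orientation: [-2.219, -2.224, 0.0]
ft_force: [0.2, -0.3, -0.4]
finger_gap: 51.2
grasp_force: 62.4
time_s: 8.85
tool_pos: [588.4, -116.9, 31.3]
orientation: [2.219, 2.224, 0.0]
ft_force: [-0.5, 0.5, -0.1]
finger_gap: 51.3
grasp_force: 62.4
```

```bash
python3 -m jog '[{"twist":[0,0,0],"xyz":[0,0,1],"hand":0},{"twist":[0,0,0],"xyz":[0,0,1],"hand":0},{"twist":[0,0,0],"xyz":[0,0,0],"hand":0}]'
python3 -m jog '[{"twist":[0,0,0],"xyz":[0,0,1],"hand":0},{"twist":[0,0,0],"xyz":[0,0,0],"hand":0},{"twist":[0,0,0],"xyz":[0,0,0],"hand":0}]'
```

```text
time_s: 9.15
tool_pos: [588.3, -116.9, 29.0]
orientation: [-2.219, -2.223, 0.0]
ft_force: [-0.6, -0.8, -0.8]
finger_gap: 51.4
grasp_force: 62.4
time_s: 9.45
tool_pos: [588.5, -116.9, 28.7]
orientation: [2.219, 2.224, 0.0]
ft_force: [-2.0, 0.2, 3.9]
finger_gap: 50.9
grasp_force: 63.3
```

```bash
python3 -m jog '[{"twist":[0,0,0],"xyz":[0,0,0],"hand":0.7},{"twist":[0,0,0],"xyz":[0,0,0],"hand":0.7},{"twist":[0,0,0],"xyz":[0,0,0],"hand":0.7},{"twist":[0,0,0],"xyz":[0,0,-5],"hand":0.7},{"twist":[0,0,0],"xyz":[0,0,-15],"hand":0.7}]'
python3 -m jog '[{"twist":[0,0,0],"xyz":[0,0,-30],"hand":0.7},{"twist":[0,0,0],"xyz":[0,0,-40],"hand":0.7},{"twist":[0,0,0],"xyz":[0,0,-45],"hand":0.7},{"twist":[0,0,0],"xyz":[0,0,-45],"hand":0.7},{"twist":[0,0,0],"xyz":[0,0,-30],"hand":0.7}]'
python3 -m jog '[{"twist":[0,0,0],"xyz":[0,0,0],"hand":0.7},{"twist":[0,0,0],"xyz":[0,0,0],"hand":0.7},{"twist":[0,0,0],"xyz":[0,0,0],"hand":0.7}]'
python3 - <<'E'
from h import *
ci,im=snap("wrist","w6.png"); o=get_obs(); print(o["tool_pos"],o["ft_force"],proj(ci,[[588,-116,25],[565,20,125]]))
E
```

```text
time_s: 9.95
tool_pos: [587.3, -116.7, 47.0]
orientation: [-2.217, -2.221, 0.003]
ft_force: [-0.7, 1.0, -0.4]
finger_gap: 72.6
grasp_force: 0.0
time_s: 10.45
tool_pos: [588.9, -117.0, 244.4]
orientation: [2.215, 2.22, 0.005]
ft_force: [-0.2, -0.7, 1.0]
finger_gap: 72.5
grasp_force: 0.0
time_s: 10.75
tool_pos: [588.0, -116.8, 237.3]
orientation: [-2.218, -2.223, 0.001]
ft_force: [-0.5, 0.3, -0.7]
finger_gap: 72.3
grasp_force: 0.0
[ 587.91107606 -116.77586043  236.69148423] [ 0.41481055  0.78390823 -0.25202542] [[327.28741631 162.57880284]
 [292.62725117 -11.42567177]]
```

View pics/w6.png

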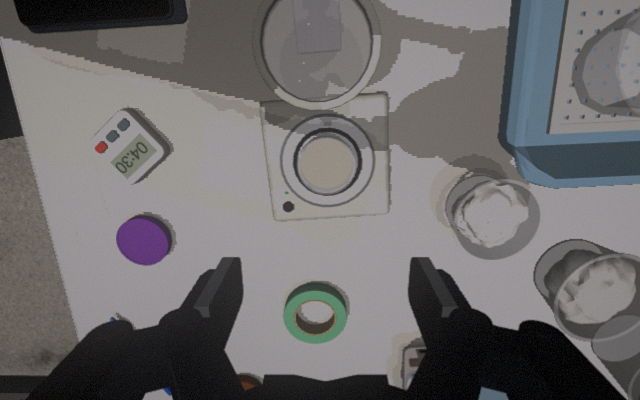

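```bash
python3 -m jog '[{"twist":[0,0,0],"xyz":[44,-20,0],"hand":1},{"twist":[0,0,0],"xyz":[44,-20,0],"hand":1},{"twist":[0,0,0],"xyz":[44,-20,0],"hand":1},{"twist":[0,0,0],"xyz":[44,-20,0],"hand":1},{"twist":[0,0,0],"xyz":[44,-20,0],"hand":1}]' | head -2
python3 -m jog '[{"twist":[0,0,0],"xyz":[0,0,0],"hand":1},{"twist":[0,0,0],"xyz":[0,0,0],"hand":1},{"twist":[0,0,0],"xyz":[0,0,0],"hand":1},{"twist":[0,0,0],"xyz":[0,0,0],"hand":1}]'
python3 - <<'E'
from h import *
ci,im=snap("wrist","w7.png"); o=get_obs(); print(o["tool_pos"],-np.array(ci["R"]).T@np.array(ci["t"]))
print(proj(ci,[[565,20,125],[565,150,125]]))
c1=camera_info("top"); print("button",plane(c1,[[249.4,167.6]],125))
E
```

```text
time_s: 11.3
tool_pos: [486.4, 104.3, 236.7]
time_s: 11.7
tool_pos: [488.4, 101.6, 237.6]
orientation: [-2.221, -2.221, 0.002]
ft_force: [-0.1, 0.0, 0.3]
finger_gap: 85.1
grasp_force: 0.0
[488.41684694 101.62568172 237.73517277] [487.04858888 181.84119317 379.63124722]
[[419.3298962  285.58601877]
 [434.46043743 128.02021825]]
button [[558.12236512  57.65850315 125.        ]]
```

View pics/w7.png

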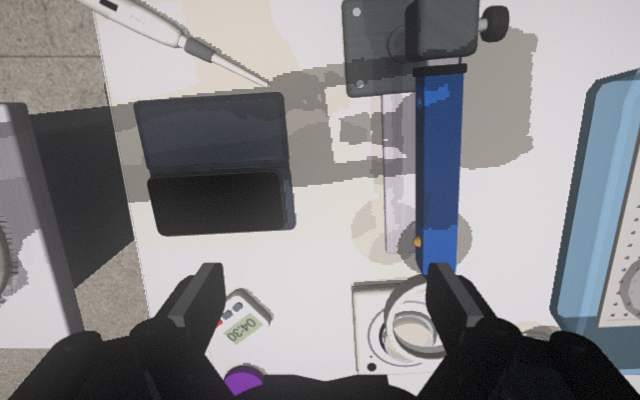

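Run:
```python
from h import *
ci=camera_info("wrist"); im=cv2.imread("pics/w7.png"); h=cv2.cvtColor(im,cv2.COLOR_BGR2HSV)
m=(h[...,0]>100)&(h[...,0]<130)&(h[...,1]>130); m[:,:405]=0; m[:,480:]=0
L=[];Rr=[]
for r in range(85,236,10):
    u=np.nonzero(m[r])[0]; L.append((u[0]-.5,r)); Rr.append((u[-1]+.5,r))
R3=plane(ci,Rr,138); L3=plane(ci,L,112)
pr=np.polyfit(R3[:,1],R3[:,0],1); pl=np.polyfit(L3[:,1],L3[:,0],1); print("right",pr,"left(z112)",pl)
o=(h[...,0]>5)&(h[...,0]<28)&(h[...,1]>120); o[:230]=0;o[255:]=0;o[:,:405]=0;o[:,430:]=0
v,u=np.nonzero(o); print("btn px",u.mean(),v.mean(),len(u),u.min(),u.max()); B=plane(ci,[[u.mean(),v.mean()]],125)[0]; print(B)
print("axis x at btn y", np.polyval(pr,B[1])-13, np.polyval(pl,B[1])+13)
rows=np.nonzero(m.sum(1)>15)[0]; print("rows",rows.min(),rows.max(),plane(ci,[[438,rows.min()],[438,rows.max()]],138))
k=pr[0]
face=B+np.array([2,0,0])
for d in range(-4,130,3):
    p=proj(ci,[face+np.array([k*d,d,zz]) for zz in (0,)])[0]
    print(d,p.round(1),[im[int(round(p[1])),int(round(p[0]))+j].tolist() for j in(-3,-1,1,3)])
```

```text
right [-7.77762914e-02  5.90432651e+02] left(z112) [-1.20302798e-01  5.77787411e+02]
btn px 417.1698113207547 241.58490566037736 53 414 420
[559.976836    60.28781572 125.        ]
axis x at btn y 572.7436877808027 583.5346181932592
rows 75 262 [[560.14320931 185.82184784 138.        ]
 [573.78444215  49.14269382 138.        ]]
-4 [419.6 246.1] [[70, 104, 131], [69, 121, 158], [77, 61, 60], [137, 83, 55]]
-1 [419.7 242.7] [[78, 150, 196], [76, 148, 193], [75, 74, 78], [137, 82, 56]]
2 [419.7 239.3] [[69, 121, 157], [70, 121, 153], [75, 58, 59], [139, 83, 58]]
5 [419.7 235.9] [[55, 71, 85], [66, 71, 82], [80, 61, 50], [136, 83, 58]]
8 [419.7 232.4] [[80, 60, 54], [79, 58, 50], [77, 59, 51], [124, 76, 54]]
11 [419.8 228.9] [[81, 63, 52], [80, 61, 55], [79, 58, 51], [116, 74, 58]]
14 [419.8 225.4] [[79, 61, 51], [81, 61, 55], [70, 56, 52], [90, 61, 55]]
17 [419.8 221.8] [[77, 60, 54], [76, 56, 52], [66, 55, 52], [83, 59, 51]]
20 [419.8 218.3] [[75, 57, 51], [69, 57, 53], [68, 53, 51], [85, 61, 51]]
23 [419.9 214.7] [[69, 54, 53], [69, 53, 49], [65, 53, 48], [86, 62, 56]]
26 [419.9 211.1
[... 1892 characters left out ...]
2], [83, 52, 42]]
104 [420.5 107.6] [[77, 55, 46], [77, 53, 43], [61, 42, 37], [85, 55, 39]]
107 [420.6 103.2] [[135, 77, 46], [115, 85, 75], [73, 52, 46], [129, 77, 52]]
110 [420.6  98.7] [[120, 73, 50], [108, 71, 54], [72, 51, 40], [129, 75, 45]]
113 [420.6  94.3] [[73, 52, 42], [71, 48, 37], [72, 49, 38], [137, 83, 52]]
116 [420.6  89.8] [[73, 49, 37], [71, 49, 36], [68, 46, 39], [123, 72, 46]]
119 [420.7  85.3] [[73, 52, 41], [69, 50, 40], [58, 40, 35], [81, 53, 39]]
122 [420.7  80.7] [[59, 41, 32], [58, 41, 35], [54, 40, 31], [79, 51, 40]]
125 [420.7  76.1] [[40, 31, 32], [42, 32, 32], [43, 36, 31], [58, 46, 36]]
128 [420.7  71.5] [[31, 29, 27], [39, 33, 31], [39, 37, 37], [41, 39, 36]]
```

```bash
python3 -m jog '[{"twist":[0,0,-0.075],"xyz":[0,0,0],"hand":1},{"twist":[0,0,0],"xyz":[-24,40,0],"hand":1},{"twist":[0,0,0],"xyz":[-24,40,0],"hand":1},{"twist":[0,0,0],"xyz":[0,0,20],"hand":1},{"twist":[0,0,0],"xyz":[0,0,30],"hand":1}]'
python3 -m jog '[{"twist":[0,0,0],"xyz":[0,0,20],"hand":1},{"twist":[0,0,0],"xyz":[0,0,20],"hand":1},{"twist":[0,0,0],"xyz":[0,0,20],"hand":1},{"twist":[0,0,0],"xyz":[0,0,0],"hand":1},{"twist":[0,0,0],"xyz":[0,0,0],"hand":1}]'
python3 -m jog '[{"twist":[0,0,0],"xyz":[0,0,0],"hand":1}]'
python3 - <<'E'
from h import *
ci,im=snap("wrist","w8.png"); h=cv2.cvtColor(im,cv2.COLOR_BGR2HSV)
m=(h[...,0]>100)&(h[...,0]<130)&(h[...,1]>130)
for r in range(100,330,30):
    u=np.nonzero(m[r])[0]
    if len(u): print(r,u.min(),u.max(),plane(ci,[[u.max()+.5,r]],138)[0].round(1))
o=(h[...,0]>5)&(h[...,0]<28)&(h[...,1]>120); n,l,s,c=cv2.connectedComponentsWithStats(o.astype(np.uint8))
for i in range(1,n):
    if s[i,4]>20: print("o",s[i],c[i],plane(ci,[c[i]],125)[0])
E
```

```text
time_s: 12.25
tool_pos: [573.6, 59.1, 188.0]
orientation: [2.138, 2.301, 0.001]
ft_force: [0.5, 0.6, -0.5]
finger_gap: 85.1
grasp_force: 0.0
time_s: 12.75
tool_pos: [571.5, 60.3, 128.2]
orientation: [-2.135, -2.303, 0.001]
ft_force: [0.3, 0.2, 0.7]
finger_gap: 85.4
grasp_force: 0.0
time_s: 12.85
tool_pos: [572.2, 60.7, 129.9]
orientation: [2.134, 2.303, 0.002]
ft_force: [-0.1, -0.5, -0.1]
finger_gap: 85.2
grasp_force: 0.0
100 301 367 [580.5 135.4 138. ]
130 301 367 [581.8 124.5 138. ]
160 9 366 [582.7 113.  138. ]
190 303 360 [581.7 100.6 138. ]
220 304 356 [581.4  87.7 138. ]
250 325 356 [582.8  74.1 138. ]
280 339 361 [586.5  59.8 138. ]
310 331 360 [587.8  44.4 138. ]
```

```bash
python3 -m jog '[{"twist":[0,0,0],"xyz":[0,1,13],"hand":1},{"twist":[0,0,0],"xyz":[0,0,13],"hand":1},{"twist":[0,0,0],"xyz":[0,0,0],"hand":1},{"twist":[0,0,0],"xyz":[0,0,0],"hand":1}]'
python3 -m jog '[{"twist":[0,0,0],"xyz":[0,0,0],"hand":0},{"twist":[0,0,0],"xyz":[0,0,0],"hand":-0.1},{"twist":[0,0,0],"xyz":[0,0,0],"hand":-0.2},{"twist":[0,0,0],"xyz":[0,0,0],"hand":-0.3},{"twist":[0,0,0],"xyz":[0,0,0],"hand":-0.3}]'
```

```text
time_s: 13.3
tool_pos: [571.8, 61.3, 101.1]
orientation: [-2.133, -2.304, 0.002]
ft_force: [0.4, -0.1, -0.1]
finger_gap: 85.6
grasp_force: 0.0
time_s: 13.8
tool_pos: [573.8, 61.4, 103.0]
orientation: [2.133, 2.304, 0.004]
ft_force: [4.4, 0.7, -1.2]
finger_gap: 29.9
grasp_force: 5.3
```

```bash
python3 -m jog '[{"twist":[0,0,0],"xyz":[0,0,0],"hand":-0.5},{"twist":[0,0,0],"xyz":[0,0,0],"hand":-0.6},{"twist":[0,0,0],"xyz":[0,0,0],"hand":-1},{"twist":[0,0,0],"xyz":[0,0,0],"hand":-1},{"twist":[0,0,0],"xyz":[0,0,0],"hand":-1}]'
```

```text
time_s: 14.3
tool_pos: [575.8, 61.5, 103.4]
orientation: [2.13, 2.301, 0.01]
ft_force: [14.2, 1.1, -1.4]
finger_gap: 25.3
grasp_force: 62.5
```

```bash
python3 -m jog '[{"twist":[0,0,0],"xyz":[0,2,0],"hand":-1},{"twist":[0,0,0],"xyz":[0,0,0],"hand":-1}]'
python3 -m jog '[{"twist":[0,0,0],"xyz":[-2,0,0],"hand":-1},{"twist":[0,0,0],"xyz":[-1,0,0],"hand":-1}]'
```

```text
time_s: 14.5
tool_pos: [575.8, 61.5, 103.4]
orientation: [2.132, 2.304, 0.004]
ft_force: [5.5, 0.4, 2.4]
finger_gap: 25.4
grasp_force: 63.3
time_s: 14.7
tool_pos: [575.8, 60.6, 103.4]
orientation: [-2.133, -2.307, -0.009]
ft_force: [5.4, 10.4, 2.3]
finger_gap: 25.0
grasp_force: 63.3
```

```bash
python3 -m jog '[{"twist":[0,0,0],"xyz":[-1,0,0],"hand":-1},{"twist":[0,0,0],"xyz":[0,0,0],"hand":-1}]'
python3 -m jog '[{"twist":[0,0,0],"xyz":[-1,0,0],"hand":-1},{"twist":[0,0,0],"xyz":[0,0,0],"hand":-1}]'
```

```text
time_s: 14.9
tool_pos: [575.9, 59.6, 103.4]
orientation: [2.132, 2.307, 0.009]
ft_force: [5.8, 8.5, 3.3]
finger_gap: 25.4
grasp_force: 63.3
time_s: 15.1
tool_pos: [576.0, 58.8, 103.4]
orientation: [2.132, 2.307, 0.009]
ft_force: [6.1, 9.6, 2.1]
finger_gap: 25.1
grasp_force: 63.2
```

```bash
python3 -m jog '[{"twist":[0,0,0],"xyz":[-2,0,0],"hand":-1},{"twist":[0,0,0],"xyz":[-2,0,0],"hand":-1}]'
python3 -m jog '[{"twist":[0,0,0],"xyz":[-3,0,0],"hand":-1},{"twist":[0,0,0],"xyz":[-3,0,0],"hand":-1}]'
python3 - <<'E'
from h import *
ci,im=snap("top","t2.png"); g=cv2.imread("pics/top0.png")
for r in (im,g):
    h=cv2.cvtColor(r,cv2.COLOR_BGR2HSV); m=(h[...,0]>100)&(h[...,0]<130)&(h[...,1]>130); m[:155]=0;m[172:]=0;m[:,:195]=0;m[:,300:]=0
    u=np.nonzero(m.sum(0)>2)[0]; print(u.min(),u.max())
E
```

```text
time_s: 15.3
tool_pos: [576.2, 56.6, 103.4]
orientation: [-2.129, -2.307, -0.012]
ft_force: [5.6, 16.9, 1.9]
finger_gap: 25.3
grasp_force: 62.5
time_s: 15.5
tool_pos: [576.8, 48.8, 103.4]
orientation: [2.132, 2.307, 0.009]
ft_force: [5.9, 7.7, 2.2]
finger_gap: 25.2
grasp_force: 62.5
213 262
203 258
```

```bash
python3 -m jog '[{"twist":[0,0,0],"xyz":[-8,0,0],"hand":-1},{"twist":[0,0,0],"xyz":[-10,0,0],"hand":-1},{"twist":[0,0,0],"xyz":[-10,0,0],"hand":-1}]'
python3 -m jog '[{"twist":[0,0,0],"xyz":[-10,0,0],"hand":-1},{"twist":[0,0,0],"xyz":[-10,0,0],"hand":-1},{"twist":[0,0,0],"xyz":[-8,0,0],"hand":-1},{"twist":[0,0,0],"xyz":[0,0,0],"hand":-1}]'
python3 - <<'E'
from h import *
ci,im=snap("top","t3.png")
h=cv2.cvtColor(im,cv2.COLOR_BGR2HSV); m=(h[...,0]>100)&(h[...,0]<130)&(h[...,1]>130); m[:155]=0;m[172:]=0;m[:,:195]=0;m[:,310:]=0
u=np.nonzero(m.sum(0)>2)[0]; a=[[203,163],[u.min(),163],[u.max(),164]]; print(a,plane(ci,a,138)[:,1])
E
```

```text
time_s: 15.85
tool_pos: [579.0, 20.7, 103.4]
orientation: [2.132, 2.307, 0.009]
ft_force: [6.8, 9.2, 2.0]
finger_gap: 25.0
grasp_force: 62.5
time_s: 16.25
tool_pos: [581.4, -8.8, 103.4]
orientation: [2.132, 2.305, 0.007]
ft_force: [7.7, 1.7, 1.2]
finger_gap: 25.2
grasp_force: 62.5
[[203, 163], [np.int64(235), 163], [np.int64(266), 164]] [185.56895889  96.58734057  10.11170318]
```

```bash
cat > guard.sh <<'E'
# reads a jog report; fails when the pull passes 11 N
g(){ awk '/time_s/{t=$2}/tool_pos/{gsub(/[\[\],]/,"");y=$3}/ft_force/{gsub(/[\[\],]/,"");f=$3;fx=$2}END{print t,y,fx,f; exit (f>11)}' || exit; }
E
. ./guard.sh
python3 -m jog '[{"twist":[0,0,0],"xyz":[-2,0,0],"hand":-1},{"twist":[0,0,0],"xyz":[-2,0,0],"hand":-1}]'|g
python3 -m jog '[{"twist":[0,0,0],"xyz":[-2,0,0],"hand":-1},{"twist":[0,0,0],"xyz":[-1,0,0],"hand":-1}]'|g
python3 -m jog '[{"twist":[0,0,0],"xyz":[-1,0,0],"hand":-1}]'|g
python3 -m jog '[{"twist":[0,0,0],"xyz":[-1,0,0],"hand":-1}]'|g
python3 -m jog '[{"twist":[0,0,0],"xyz":[-1,0,0],"hand":-1}]'|g
python3 -m jog '[{"twist":[0,0,0],"xyz":[-1,0,0],"hand":-1}]'|g
python3 -m jog '[{"twist":[0,0,0],"xyz":[-1,0,0],"hand":-1}]'|g
python3 -m jog '[{"twist":[0,0,0],"xyz":[-1,0,0],"hand":-1}]'|g
python3 -m jog '[{"twist":[0,0,0],"xyz":[-1,0,0],"hand":-1}]'|g
python3 -m jog '[{"twist":[0,0,0],"xyz":[-1,0,0],"hand":-1}]'|g
python3 -m jog '[{"twist":[0,0,0],"xyz":[-1,0,0],"hand":-1}]'|g
python3 -m jog '[{"twist":[0,0,0],"xyz":[-1,0,0],"hand":-1}]'|g
python3 -m jog '[{"twist":[0,0,0],"xyz":[-1,0,0],"hand":-1}]'|g
```

```text
16.5 -11.2 6.3 8.6
16.7 -14.2 6.7 7.7
16.8 -15.1 5.4 8.4
16.9 -16.1 6.8 8.2
17.0 -17.1 6.6 7.7
17.1 -18.1 6.3 6.8
17.2 -19.0 6.0 8.1
17.3 -20.0 7.1 8.7
17.4 -21.0 6.0 7.3
17.5 -22.0 5.7 7.7
17.6 -23.0 6.7 7.0
17.7 -24.0 7.4 9.0
17.8 -25.0 6.1 8.0
```

Clean creep with steady ~8 N drag; continuing guarded.

```bash
. ./guard.sh
python3 -m jog '[{"twist":[0,0,0],"xyz":[-1,0,0],"hand":-1}]'|g
python3 -m jog '[{"twist":[0,0,0],"xyz":[-1,0,0],"hand":-1}]'|g
python3 -m jog '[{"twist":[0,0,0],"xyz":[-1,0,0],"hand":-1}]'|g
python3 -m jog '[{"twist":[0,0,0],"xyz":[-1,0,0],"hand":-1}]'|g
python3 -m jog '[{"twist":[0,0,0],"xyz":[-1,0,0],"hand":-1}]'|g
python3 -m jog '[{"twist":[0,0,0],"xyz":[-1,0,0],"hand":-1}]'|g
python3 -m jog '[{"twist":[0,0,0],"xyz":[-1,0,0],"hand":-1}]'|g
python3 -m jog '[{"twist":[0,0,0],"xyz":[-1,0,0],"hand":-1}]'|g
python3 -m jog '[{"twist":[0,0,0],"xyz":[-1,0,0],"hand":-1}]'|g
python3 -m jog '[{"twist":[0,0,0],"xyz":[-1,0,0],"hand":-1}]'|g
python3 -m jog '[{"twist":[0,0,0],"xyz":[-1,0,0],"hand":-1}]'|g
python3 -m jog '[{"twist":[0,0,0],"xyz":[-1,0,0],"hand":-1}]'|g
python3 -m jog '[{"twist":[0,0,0],"xyz":[-1,0,0],"hand":-1}]'|g
python3 -m jog '[{"twist":[0,0,0],"xyz":[-1,0,0],"hand":-1}]'|g
python3 -m jog '[{"twist":[0,0,0],"xyz":[-1,0,0],"hand":-1}]'|g
python3 -m jog '[{"twist":[0,0,0],"xyz":[-1,0,0],"hand":-1}]'|g
python3 -m jog '[{"twist":[0,0,0],"xyz":[-1,0,0],"hand":-1}]'|g
python3 -m jog '[{"twist":[0,0,0],"xyz":[-1,0,0],"hand":-1}]'|g
python3 -m jog '[{"twist":[0,0,0],"xyz":[-1,0,0],"hand":-1}]'|g
python3 -m jog '[{"twist":[0,0,0],"xyz":[-1,0,0],"hand":-1}]'|g
```

```text
17.9 -26.0 6.4 8.8
18.0 -27.0 6.9 8.2
18.1 -28.0 8.1 7.9
18.2 -29.0 7.1 8.2
18.3 -30.0 6.8 7.3
18.4 -31.0 6.2 8.2
18.5 -32.0 6.4 8.2
18.6 -33.0 6.6 7.2
18.7 -34.0 7.2 7.4
18.8 -35.0 6.8 8.7
18.9 -36.0 6.2 7.6
19.0 -36.9 6.2 7.9
19.1 -37.9 6.7 7.4
19.2 -38.9 6.9 8.4
19.3 -39.9 6.9 7.6
19.4 -42.0 6.9 0.5
19.5 -43.4 6.9 3.7
19.6 -43.9 7.3 5.1
19.7 -44.4 6.8 7.7
19.8 -45.2 6.6 6.3
```

```bash
python3 -c "
from h import *
o=get_obs();print(o['time_s'],o['tool_pos'],o['ft_force'])"
```

```text
19.8 [584.33904466 -45.19649631 103.35163216] [6.58692377 6.26871772 2.07675743]
```

```bash
. ./guard.sh
python3 -m jog '[{"twist":[0,0,0],"xyz":[0,0,0],"hand":-1}]'|g
python3 -m jog '[{"twist":[0,0,0],"xyz":[-0.5,0,0],"hand":-1}]'|g
python3 -m jog '[{"twist":[0,0,0],"xyz":[-0.5,0,0],"hand":-1}]'|g
python3 -m jog '[{"twist":[0,0,0],"xyz":[0,0,0],"hand":-1}]'|g
python3 - <<'E'
from h import *
ci,im=snap("scene","s4.png"); B=np.array([558,60.3,125])
h=cv2.cvtColor(im,cv2.COLOR_BGR2HSV); p=proj(ci,[B]); print(p)
x,y=p[0].astype(int)
o=(h[...,0]>5)&(h[...,0]<28)&(h[...,1]>100); q=o[y-12:y+13,x-12:x+13]; v,u=np.nonzero(q); print(len(u),u.mean()+x-12 if len(u) else 0,v.mean()+y-12 if len(u) else 0)
ci,im=snap("wrist","w9.png"); print(proj(ci,[B]))
h=cv2.cvtColor(im,cv2.COLOR_BGR2HSV);o=(h[...,0]>5)&(h[...,0]<28)&(h[...,1]>120); n,l,s,c=cv2.connectedComponentsWithStats(o.astype(np.uint8))
for i in range(1,n):
    if s[i,4]>20: print("o",s[i],c[i],plane(ci,[c[i]],125)[0])
im0=cv2.imread("pics/scene0.png");h=cv2.cvtColor(im0,cv2.COLOR_BGR2HSV);o=(h[...,0]>5)&(h[...,0]<28)&(h[...,1]>100);print("parked",o[y-12:y+13,x-12:x+13].sum())
E
```

```text
19.9 -45.4 7.3 5.4
20.0 -45.6 7.4 6.9
20.1 -46.1 8.0 7.4
20.2 -46.1 7.0 7.1
[[273.61728495 145.05903883]]
5 274.6 143.8
[[271.47895443 -15.42158818]]
parked 8
```

```bash
. ./guard.sh
python3 -m jog '[{"twist":[0,0,0],"xyz":[-0.5,0,0],"hand":-1}]'|g
python3 -m jog '[{"twist":[0,0,0],"xyz":[-0.5,0,0],"hand":-1}]'|g
python3 -m jog '[{"twist":[0,0,0],"xyz":[-0.5,0,0],"hand":-1}]'|g
python3 -m jog '[{"twist":[0,0,0],"xyz":[0,0,0],"hand":-1}]'|g
```

```text
20.4 -46.2 6.3 8.7
20.5 -46.4 7.5 10.2
20.6 -46.5 7.2 13.3
20.7 -46.5 6.8 10.5
```

```bash
python3 -m jog '[{"twist":[0,0,0],"xyz":[1,0,0],"hand":-1},{"twist":[0,0,0],"xyz":[1,0,0],"hand":-1},{"twist":[0,0,0],"xyz":[0,0,0],"hand":-1}]'
python3 -m jog '[{"twist":[0,0,0],"xyz":[0,0,0],"hand":0},{"twist":[0,0,0],"xyz":[0,0,0],"hand":1},{"twist":[0,0,0],"xyz":[0,0,0],"hand":1},{"twist":[0,0,0],"xyz":[0,0,0],"hand":1},{"twist":[0,0,0],"xyz":[0,0,0],"hand":1}]'
python3 -m jog '[{"twist":[0,0,0],"xyz":[0,0,-15],"hand":1},{"twist":[0,0,0],"xyz":[0,0,-30],"hand":1},{"twist":[0,0,0],"xyz":[0,0,-40],"hand":1},{"twist":[0,0,0],"xyz":[0,0,-40],"hand":1}]'
```

```text
time_s: 21.0
tool_pos: [584.5, -46.5, 103.4]
orientation: [2.131, 2.305, 0.007]
ft_force: [7.3, 4.2, 1.8]
finger_gap: 25.2
grasp_force: 62.2
time_s: 21.5
tool_pos: [582.7, -47.9, 102.1]
orientation: [-2.134, -2.305, 0.001]
ft_force: [-0.2, 0.4, -0.4]
finger_gap: 85.3
grasp_force: 0.0
time_s: 21.9
tool_pos: [582.5, -47.8, 229.6]
orientation: [2.134, 2.305, 0.0]
ft_force: [0.7, 0.8, 0.1]
finger_gap: 84.9
grasp_force: 0.0
```

```bash
python3 -m jog '[{"twist":[0,0,0.075],"xyz":[0,0,-8],"hand":1},{"twist":[0,0,0],"xyz":[37,-24,0],"hand":1},{"twist":[0,0,0],"xyz":[37,-24,0],"hand":1},{"twist":[0,0,0],"xyz":[37,-24,0],"hand":1},{"twist":[0,0,0],"xyz":[37,-22,0],"hand":1}]'|head -2
python3 -m jog '[{"twist":[0,0,0],"xyz":[0,0,0],"hand":1},{"twist":[0,0,0],"xyz":[0,0,0],"hand":1},{"twist":[0,0,0],"xyz":[0,0,0],"hand":1},{"twist":[0,0,0],"xyz":[0,0,0],"hand":1}]'|head -2
python3 - <<'E'
from h import *
ci,im=snap("wrist","w10.png"); h=cv2.cvtColor(im,cv2.COLOR_BGR2HSV)
x,y=proj(ci,[[558,60.3,125]])[0].astype(int); print(x,y)
for n,I in (("now",im),("parked",cv2.imread("pics/w7.png"))):
    h=cv2.cvtColor(I,cv2.COLOR_BGR2HSV); o=(h[...,0]>5)&(h[...,0]<28)&(h[...,1]>120); o[:y-15]=0;o[y+15:]=0;o[:,:x-15]=0;o[:,x+15:]=0
    v,u=np.nonzero(o); print(n,len(u),u.min(),u.max(),v.min(),v.max(),u.mean(),v.mean())
    b=(h[...,0]>100)&(h[...,0]<130)&(h[...,1]>100); print([np.nonzero(b[r,405:480])[0][:1]+405 for r in range(y-9,y+10,3)])
ci,im=snap("top","t5.png"); g=cv2.imread("pics/top0.png")
for n,(x0,x1,y0,y1) in dict(tape=(355,400,160,200),timer=(288,322,222,258),marker=(375,425,238,270)).items():
    print(n,cv2.absdiff(im,g)[y0:y1,x0:x1].max(2).mean(), cv2.phaseCorrelate(np.float32(g[y0:y1,x0:x1].mean(2)),np.float32(im[y0:y1,x0:x1].mean(2))))
E
```

```text
time_s: 22.4
tool_pos: [487.5, 101.1, 236.8]
time_s: 22.8
tool_pos: [489.1, 99.0, 235.4]
414 239
now 45 414 420 236 244 416.93333333333334 240.0222222222222
[array([423]), array([422]), array([423]), array([423]), array([422]), array([422]), array([422])]
parked 53 414 420 237 246 417.1698113207547 241.58490566037736
[array([422]), array([423]), array([422]), array([422]), array([422]), array([422]), array([422])]
tape 3.5861111111111112 ((0.4066791911208405, 0.09017852409773397), 1.0561692312028672)
timer 3.4836601307189543 ((-0.07912254947519415, -0.1578497153093572), 1.0099926291976447)
marker 3.639375 ((-0.08984602250233564, 0.007552015490656316), 1.1991334444284438)
```

```bash
python3 -c "
from bench import hand_in
print(hand_in())"
```

```text
the job is handed in; nothing more can be done
None
```

The job is handed in at about 23 s: the dish stands in the black ring and is let go, and the blue tube slid out about 108 mm until the button popped through its other hole. The pull peaked near 13 N at the stop, and the tape, timer and marker did not move.

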